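Fetch the loupe from behind the desk set

ROBOT

A 6-joint arm with a two-finger parallel gripper is mounted at the origin on the work surface; the furniture and walls round the work are solid. World frame = base frame: x ahead of the robot, y to its left, z up, the work surface at z = 0. Lengths are in mm, angles in rad, forces in N, time in s.
With the tool pointing down it reaches from about 350 to 775 mm from the base axis. Payload 7.3 kg.
Tool frame: the origin (TCP) lies midway between the tips of the shut fingers; the grasp point (between the pads) lies 19 mm behind it; z points along the fingers, y is the line along which they close (so a half turn about z gives the same grasp; the last joint's range is limited). The gripper opens to 92 mm and grips with 3 to 60 N. Pads are 19 mm wide; open, the fingers measure 130 mm over their backs; the gripper's body (75 mm by 190 mm) begins 47 mm behind the grasp point.
Start: joints at [-1.317, 0.342, 1.524, -0, 1.275, -0.146], TCP at [204.372, -483.611, 199.441] pointing down, gripper open.
Joint ranges: [-2.53, 2.53], [-0.77, 2.02], [0.04, 2.7], [-1, 4.14], [0.28, 2.66], [-3.11, 3.11]. Speed limits (rad/s): [2.57, 2.57, 3.14, 3.14, 3.14, 3.14].

INTERFACE

Orientations are given as [roll, pitch, yaw] about the fixed x, y, z axes, in that order (R = Rz(yaw) Ry(pitch) Rx(roll)).
In Python, from plant import * gives the robot as it stands.
- The arm moves only by the tool step_arm, never from a script. Its argument "deltas" is one flat list of numbers, 5 for each row, row after row: the shift along the world's x, y, z in mm, then the turn about the world's z in degrees, then the finger opening in mm, from 0 to 91.8. In form: [tx, ty, tz, turn, gripper, tx, ty, tz, turn, gripper, ...]. A call has exactly 10 rows; each row shifts and turns the commanded pose from where the row before left it; what a row does not reach is not made up. A row lasts 1/8 s, in which the tool goes at most 62.5 mm and 10.7 degrees, less where a joint would pass 70% of its speed; a pose out of reach is approached as far as the arm can. A call is refused whole if a number of a shift passes 62.5 or a number of a turn 10.7, either way. A call with a gripper value outside its range is refused whole. The fingers move at their own pace and stop on an object; the grip force is fixed at half the most. Time passes only in rows, so rows that do not move let the fingers close, or fill a call up. It gives the time, the measured TCP pose, the force, the opening and the grip force at its end, in the units of the state.
- get_obs(): the state, without advancing time (a new reading comes with each control period).
- capture(name): name is "scene" or "side" or "wrist"; returns the picture (400x640x3 uint8, red, green, blue); there is no depth.
- camera_params(name): a dict with "mtx" (3x3 intrinsics, pixels), "rvec" (rotation vector, rad) and "tvec" (3), from world to camera coordinates, as OpenCV has them. Camera axes: x right, y down, z forward; pixel columns grow to the right and rows downward; lengths in mm; the calibration is good to about 2 mm. A picture is of the moment at which its call begins: read the wrist's pose just before it. camera_params takes no time and is no camera call; for the wrist camera it gives the pose at the moment of the call.
- close_job(): hands the job in; it is judged then, once.
The state is a dict: "time": time; "joint_positions": joint angles; "dq": joint speeds; "tau": joint torques, N m; "tool_pos": TCP position; "tcp_rot": TCP orientation; "contact_force": force on the tool from outside, world axes, zero at the start; "moment": the same for the moment, N m; "grip_width": finger opening in mm; "finger_force": force on a finger pad.
Only numpy, scipy, OpenCV 4.12 (cv2) and the standard library are available. Lean on these libraries where they do the work, as an engineer would, in place of code of your own. Each camera call takes 0.05 s, during which the arm holds its last target. There are 200 camera calls.

TASK

I need the black loupe that stands at the back of the wooden tray, behind the hand bell, the ink bottle and the rubber stamp. First clear those three off onto the grey felt mat, standing, and only then take the loupe out and stand it in the middle of the round coaster. After that put the bell, the bottle and the stamp back upright on the tray, each on the very spot where it stood before (within about a centimetre), and leave the eraser and the sharpener on the tray where they are.

Things in the scene. Friction and masses are not known exactly. Their poses are not given: they have to be found in the camera images.
- tray: low light-wood tray with darker rim, fixed, 170 (its x) x 270 (its y) mm. Origin: middle of its underside on the desk, z up; floor 6 mm and rim 10 mm above the desk. Its -x side faces the robot: bell, bottle and stamp stand in a row along its y, about 40 mm on the -x side of the middle, 80 mm apart, in any order; the loupe stands about 73 mm behind the row. Position and yaw vary.
- mat: flat grey felt mat with a thin black border line, fixed to the desk at one side of the tray (left or right varies), 250 (its x) x 140 (its y) mm, 3 mm thick. Origin at the middle of its underside, z up. The side area for the three cleared things.
- coaster: round flat white ceramic coaster, fixed to the desk on the other side of the tray from the mat, 94 mm across, 5 mm thick. Origin at the middle of its underside.
- bell: hand bell with a wide brown bell skirt, 62 mm across from the foot to 62 mm high, and a slim wooden handle about 20 mm thick on top from 62 to 124 mm high. About 0.24 kg. Origin at the middle of its foot, z up. Grasp the handle from above, 80 to 115 mm over the origin.
- bottle: square ink bottle of clear glass with blue ink and a round black cap; rigid, closed. Body 46 x 46 mm (sides along its x and y) and 44 mm high; cap 32 mm across from 46 to 60 mm high. About 0.17 kg. Origin at the middle of its foot, z up. Grasp the body across two sides or the cap.
- stamp: rubber stamp: base block 28 (its x) x 38 (its y) mm and 18 mm high, with a round turned dark wooden handle about 22 mm thick from 18 to 63 mm high. About 0.05 kg. Origin at the middle of its foot, z up. Grasp the handle from above.
- loupe: black waisted round loupe (eyepiece magnifier) standing upright, 36 mm across, 38 mm high. Origin at the middle of its foot, z up. The thing to fetch.
- eraser: green and pink eraser lying loose on the back left (+x, +y) part of the tray, 22 (its x) x 46 (its y) x 13 mm, long side roughly along the tray's x; origin at the middle of its underside. To be left alone.
- sharpener: small brass-coloured pencil sharpener lying loose on the back right (+x, -y) part of the tray, 16 (its x) x 26 (its y) x 13 mm; origin at the middle of its underside. To be left alone.
Not all that is in view belongs to the job. Of the things like the bottle, leave any that is pink or red; of the rest the smaller one is meant.

How it is judged:
By the outcome, as a careful person would: the job done as asked, in the order asked, and still so for the second after the job is handed in, with the robot touching nothing.
It also fails if it takes over 144 s, if anything falls off the work surface, if the arm or the gripper's body presses on something with over 40 N, if the wrist force passes 120 N, or if a joint passes its speed limit or range.

## Working session

There is one attempt and no reset: what is moved stays moved. The work goes in short steps, Python scripts to look and compute and a tool call to move; the robot and the scene stay as the last step left them, time stands still between calls to the robot, and variables do not carry over. Pictures are saved under pics/ and viewed, at most 14 in all, crops included, and the job is handed in when it is done.

Besides the shell and the picture viewer there is one more tool, called after "Emit:" by a JSON object that holds its "op" and its "data". step_arm: Moves the arm, as the interface text tells. Its arguments: {"type":"object","properties":{"deltas":{"type":"array","items":{"type":"number"}}},"required":["deltas"]}

```bash
ls; mkdir -p pics; cat > h.py <<'E'
from plant import *
import numpy as np, cv2
def cam(n):
    c=camera_params(n); R=cv2.Rodrigues(np.array(c["rvec"],float))[0]
    return np.array(c["mtx"],float),R,np.array(c["tvec"],float).ravel()
def ray(c,u,v,z):
    K,R,t=c; d=R.T@np.linalg.inv(K)@np.array([u,v,1.]); o=-R.T@t
    return o+d*(z-o[2])/d[2]
def proj(c,p):
    K,R,t=c; q=K@(R@np.array(p,float)+t); return q[:2]/q[2]
def save(n,f):
    im=capture(n); cv2.imwrite("pics/"+f,im[:,:,::-1]); return im
E
python3 - <<'E'
from h import *
print(get_obs())
for n in("scene","side","wrist"):
    c=cam(n); print(n,-c[1].T@c[2],c[0][0,0]); save(n,n+"0.png")
E
```

```text
pics
{'time': 0.0, 'joint_positions': array([-1.31701479e+00,  3.42702714e-01,  1.52499354e+00, -1.15984849e-05,
        1.27540954e+00, -1.45999305e-01]), 'dq': array([ 0.00142845, -0.00065971, -0.00085001,  0.00038486,  0.00181208,
       -0.00074971]), 'tau': array([-1.67257822e-03, -4.31255865e+01, -2.44218671e+01,  7.18111242e-02,
        5.61797374e-02, -9.93968547e-05]), 'tool_pos': array([ 204.24388554, -483.16257989,  198.76357658]), 'tcp_rot': array([-3.14009399e+00, -2.09160815e-04,  3.99784067e-01]), 'contact_force': array([ 1.24378565, -0.56771968, -0.61947568]), 'moment': array([-0.01945365,  0.02209635,  0.00083978]), 'finger_force': 0.0, 'grip_width': 91.52264849443773}
scene [-250.053796    724.66582201  565.55425618] 403.7505561104838
side [  130.48948375 -1010.04677919   470.8721965 ] 492.1411509371227
wrist [ 282.19921906 -451.09599398  383.72374548] 319.1127362752968
```

View pics/scene0.png

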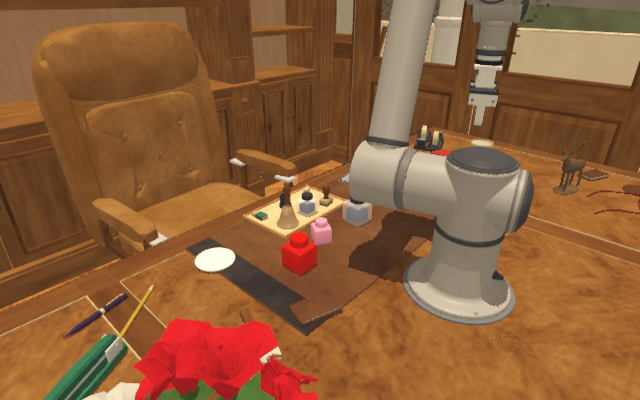

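View pics/side0.png

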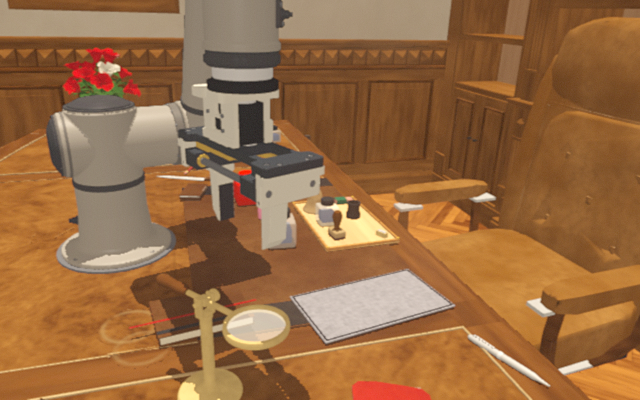

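The scene view shows the bell (288,212), small blue bottle (308,205) and stamp (326,195) on the tray. The big clear bottle is at (357,212), the pink one at (321,232), the red one at (299,253), and the coaster at (215,260). In the side view the mat spans (292..453, 272..340) and the tray is near (345,222).

```bash
python3 - <<'E'
from h import *
c=cam("side")
for n,u,v,z in [("mat",293,298,3),("mat",411,272,3),("mat",453,303,3),("mat",325,338,3),("tray",295,203,10),("tray",327,249,10),("tray",397,241,10),("loupe",353,217,6),("stamp",337,236,6),("bot",326,221,6)]: print(n,ray(c,u,v,z).round())
c=cam("scene")
for n,u,v,z in [("coaster",215,260,5),("big",357,222,0),("pink",321,243,0),("red",300,270,0),("bell",288,227,6),("tray",244,215,10),("tray",278,235,10),("tray",310,187,10)]: print(n,ray(c,u,v,z).round())
c=cam("wrist"); print(c[1].T[:,2], c[1].T[:,0])
E
```

```text
mat [ 307. -297.    3.]
mat [ 549. -263.    3.]
mat [ 571. -379.    3.]
mat [ 328. -417.    3.]
tray [414. 120.  10.]
tray [ 416. -145.   10.]
tray [ 574. -144.   10.]
loupe [530.  10.   6.]
stamp [459. -82.   6.]
bot [460.   2.   6.]
coaster [456. 309.   5.]
big [326. -69.   0.]
pink [328.  79.   0.]
red [287. 195.   0.]
bell [439.  88.   6.]
tray [571. 132.  10.]
tray [424. 138.  10.]
tray [ 564. -129.   10.]
[-0.28428031 -0.11865434 -0.95137051] [ 0.39020063 -0.92072817 -0.00176373]
```

View pics/wrist0.png

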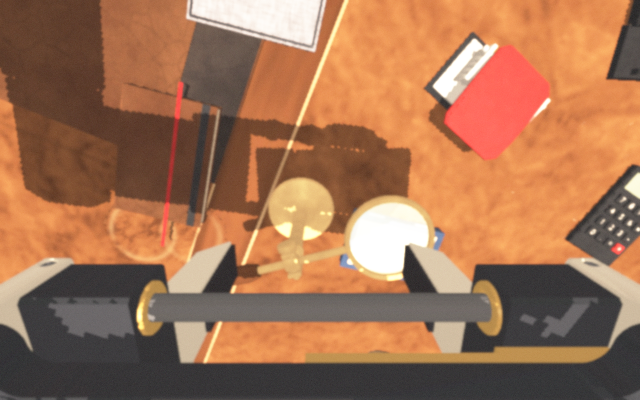

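Emit:
{"op": "step_arm", "data": {"deltas": [20,40,15,-2.3,91.8,26,48,15,-2.3,91.8,26,50,15,-2.3,91.8,26,50,15,-2.3,91.8,26,50,10,-2.3,91.8,26,50,10,-2.3,91.8,26,50,0,-2.3,91.8,26,50,0,-2.3,91.8,24,50,0,-2.3,91.8,20,46,0,-2.2,91.8]}}

```text
time: 1.4
tool_pos: [450.8, 2.3, 279.3]
tcp_rot: [3.141, 0.0, -0.001]
contact_force: [0.8, 0.4, 0.4]
grip_width: 91.7
finger_force: 0.0
```

```bash
python3 - <<'E'
from h import *
import pickle
o=get_obs();print(o["time"],o["tool_pos"],o["tcp_rot"],o["joint_positions"])
pickle.dump(cam("wrist"),open("w1.pkl","wb")); save("wrist","w1.png")
E
```

```text
1.4 [450.81961303   2.33464171 279.30063557] [ 3.14147531e+00  1.30776783e-04 -5.76869624e-04] [-1.65003421e-01  1.48526641e-01  1.56180839e+00 -1.38509590e-04
  1.43136743e+00  1.40638903e+00]
```

View pics/w1.png

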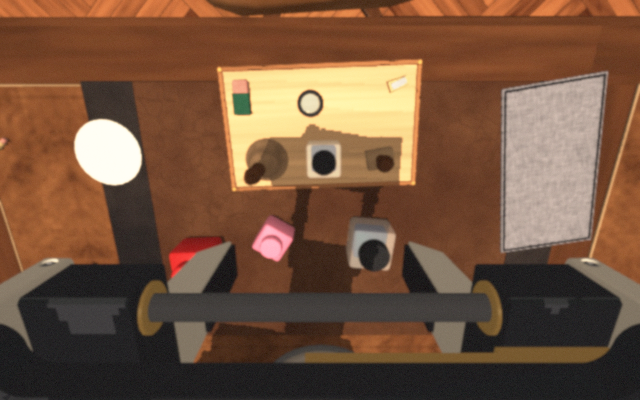

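The wrist view shows everything: tray corners at (219,68), (421,61), (415,184) and (233,190). The bell handle top is near (253,173), the bottle cap (324,162), the stamp handle (385,163), the loupe (310,103), the coaster (108,152) and the mat on the right. The eraser is at (241,97) and the sharpener at (397,84).

```bash
python3 - <<'E'
from h import *
import pickle
c=pickle.load(open("w1.pkl","rb")); im=cv2.imread("pics/w1.png"); hsv=cv2.cvtColor(im,cv2.COLOR_BGR2HSV)
m=((hsv[...,1]<40)&(hsv[...,2]>200)).astype(np.uint8)
def blobs(m,amin,box):
    x0,y0,x1,y1=box; q=np.zeros_like(m); q[y0:y1,x0:x1]=m[y0:y1,x0:x1]
    n,l,s,ce=cv2.connectedComponentsWithStats(q)
    return [(s[i].tolist(),ce[i].round(1)) for i in range(1,n) if s[i][4]>amin]
print("coaster",[(b,ray(c,*b[1],5).round(1)) for b in blobs(m,500,(60,100,160,200))])
d=(hsv[...,2]<60).astype(np.uint8)
for n,box,z in [("cap",(305,140,345,185),66),("stamp",(365,145,405,180),69),("bell",(240,155,285,190),130),("loupe",(295,88,325,118),44)]:
    for b in blobs(d,25,box): print(n,b,ray(c,*b[1],z).round(1))
T=[ray(c,u,v,10)[:2] for u,v in [(219,68),(421,61),(415,184),(233,190)]]; print("tray",np.round(T),np.mean(T,0),[np.linalg.norm(T[i]-T[i-1]).round() for i in range(4)])
print(cv2.minAreaRect(np.float32(T)))
M=[ray(c,u,v,3)[:2] for u,v in [(502,89),(607,72),(593,239),(502,251)]]; print("mat",np.round(M),np.mean(M,0)); print(cv2.minAreaRect(np.float32(M)))
for n,u,v,z in [("big",374,254,100),("pink",272,244,60)]: print(n,ray(c,u,v,z))
cr=cv2.resize(im[50:280,205:435],(0,0),fx=2.6,fy=2.6,interpolation=cv2.INTER_CUBIC); cv2.imwrite("pics/w1c.png",cr)
E
```

```text
coaster [(([75, 120, 66, 64, 3234], array([107.6, 151.7])), array([464.3, 306.4,   5. ]))]
cap ([313, 151, 22, 23, 398], array([323.4, 162.1])) [460.8  -3.1  66. ]
stamp ([377, 157, 14, 12, 60], array([381.4, 160.2])) [463.8 -75.4  69. ]
tray [[ 575.  134.]
 [ 584. -131.]
 [ 418. -138.]
 [ 409.  129.]] [496.39081763  -1.40658989] [np.float64(167.0), np.float64(265.0), np.float64(166.0), np.float64(268.0)]
((496.54498291015625, -1.5721435546875), (166.49795532226562, 267.97430419921875), 1.981367588043213)
mat [[ 550. -247.]
 [ 571. -383.]
 [ 327. -429.]
 [ 306. -290.]] [ 438.36689883 -337.23943848]
((438.2302551269531, -337.9413757324219), (251.04661560058594, 141.2237091064453), 10.041983604431152)
big [349.93278336 -67.16781986 100.        ]
pink [344.88564566  67.7143913   60.        ]
```

View pics/w1c.png

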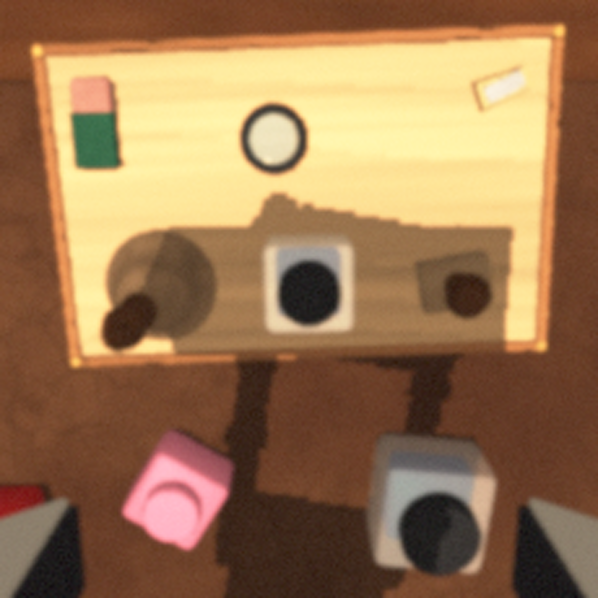

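```bash
python3 - <<'E'
from h import *
import pickle
c=pickle.load(open("w1.pkl","rb"))
f=lambda u,v,z: ray(c,205+u/2.6,50+v/2.6,z).round(1)
print("bell top",f(122,327,124),"skirt6",f(161,285,6),f(161,285,20))
print("stamp top",f(468,296,66),"base",f(453,281,24),f(456,281,15))
print("bottle",f(308,292,66),"body",f(308,287,50))
print("loupe",f(274,138,44))
a=f(415,267,24);b=f(487,250,24);print("stamp edge",np.degrees(np.arctan2(*(b-a)[:2])))
a=f(265,250,50);b=f(353,245,50);print("bot edge",np.degrees(np.arctan2(*(b-a)[:2])))
th=np.radians(2.0);R=np.array([[np.cos(th),-np.sin(th)],[np.sin(th),np.cos(th)]])
for y in(80,0,-80): print(R@[-40,y]+[496.4,-1.5])
# overlay predicted in scene view for check
for n in("scene","side"):
  print(n,[proj(cam(n),p).round() for p in [(454,77,120),(460,-3,66),(461,-80,69),(530,13,44)]])
import cv2
s=cv2.imread("pics/scene0.png")[150:300,180:400];d=cv2.imread("pics/side0.png")[180:260,280:400]
cv2.imwrite("pics/s.png",np.vstack([cv2.resize(s,(660,330)),]))
E
```

```text
bell top [456.6  75.5 124. ] skirt6 [453.2  77.8   6. ] [455.7  75.5  20. ]
stamp top [458.6 -80.8  66. ] base [458.6 -81.   24. ] [457.1 -84.3  15. ]
bottle [460.5  -3.2  66. ] body [460.1  -3.4  50. ]
loupe [531.5  13.3  44. ]
stamp edge 166.68306311536122
bot edge 176.84205520356076
[453.63240718  77.05528629]
[456.42436692  -2.89597987]
[459.21632666 -82.84724603]
scene [array([286., 186.]), array([306., 194.]), array([324., 184.]), array([285., 195.])]
side [array([316., 166.]), array([328., 198.]), array([339., 209.]), array([353., 202.])]
```

```bash
python3 - <<'E'
import cv2,numpy as np
s=cv2.imread("pics/scene0.png")[175:245,240:380];d=cv2.imread("pics/side0.png")[175:255,280:420]
cv2.imwrite("pics/s.png",np.vstack([cv2.resize(s,(0,0),fx=4,fy=4,interpolation=2),cv2.resize(d,(0,0),fx=4,fy=4,interpolation=2)]))
E
```

```text
(no output)
```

View pics/s.png

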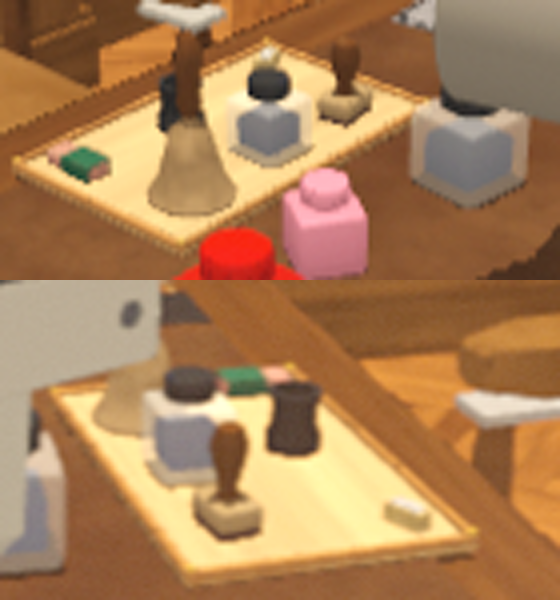

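Bell, bottle, stamp and loupe agree across the views: bell (454.5,77), bottle (459,-3), stamp (459,-82), loupe (531,13). Tray yaw is about 2°.

Emit:
{"op": "step_arm", "data": {"deltas": [0,8,-6,9.2,60,0,8,-6,9.2,60,0,8,-6,9.2,60,0,8,-6,9.2,60,0,8,-6,9.2,60,0,8,-6,9.2,60,0,8,-6,9.2,60,0,8,-6,9.2,60,2,8,-6,9.2,60,2,4.6,-6,9.2,60]}}

```text
time: 2.7
tool_pos: [454.2, 77.3, 219.0]
tcp_rot: [-3.141, -0.0, 1.611]
contact_force: [0.3, -0.5, 0.3]
grip_width: 59.6
finger_force: 0.0
```

```bash
python3 - <<'E'
from h import *
import pickle
o=get_obs();print(o["time"],o["tool_pos"],o["tcp_rot"],o["joint_positions"])
pickle.dump(cam("wrist"),open("w2.pkl","wb")); save("wrist","w2.png")
o=get_obs();print(o["time"],o["tool_pos"])
E
```

```text
2.7 [454.19387035  77.28094945 219.04679801] [-3.14115899e+00 -3.57268952e-05  1.61149233e+00] [ 1.92491003e-03  2.07620293e-01  1.65516116e+00  1.97229781e-05
  1.27924593e+00 -3.87767767e-02]
2.75 [453.94874726  77.56634327 218.27357454]
```

View pics/w2.png

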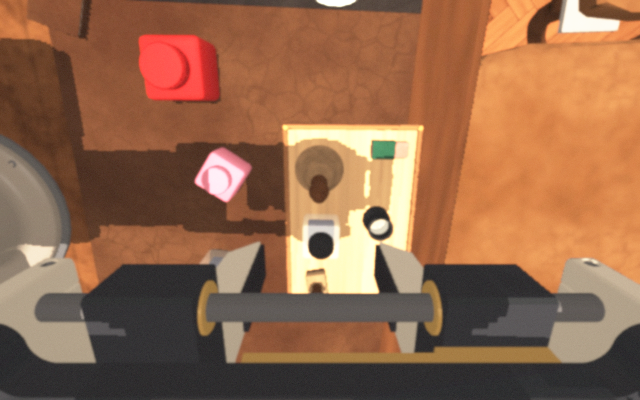

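The bell's skirt is at (319,168) with its handle top at (319,188). I'll check this against the first estimate.

```bash
python3 - <<'E'
from h import *
import pickle
c=pickle.load(open("w2.pkl","rb"))
print(-c[1].T@c[2])
print("bell top",ray(c,319,189,124),"skirt",ray(c,319,168,10),"pred",proj(c,(454.5,77,124)),proj(c,(454.5,77,6)),"cap",ray(c,320,245,66),"loupe",ray(c,378,227,44), "tcp",proj(c,(454.2,77.3,219)))
E
```

```text
[451.58584238 160.71205835 403.92660002]
bell top [454.14624721  84.12994139 124.        ] skirt [454.06060117  80.15755659  10.        ] pred [319.06346037 196.528997  ] [319.25013037 169.83162485] cap [458.62843907   0.99228354  66.        ] loupe [528.412398    17.52171159  44.        ] tcp [318.30729284 239.16844879]
```

Emit:
{"op": "step_arm", "data": {"deltas": [0,1.5,-22,0,60,0,0,-24,0,60,0,0,-24,0,60,0,0,-24,0,60,0,0,-22,0,60,0,0,-12,0,60,0,0,-4,0,60,0,0,0,0,0,0,0,0,0,0,0,0,0,0,0]}}

```text
time: 4.0
tool_pos: [454.7, 78.5, 88.0]
tcp_rot: [3.14, 0.0, 1.606]
contact_force: [-0.4, -0.1, -0.1]
grip_width: 34.3
finger_force: 0.0
```

Emit:
{"op": "step_arm", "data": {"deltas": [0,0,0,0,0,0,0,0,0,0,0,0,4,0,0,0,0,10,0,0,0,0,15,0,0,0,0,18,0,0,0,0,18,0,0,0,0,18,0,0,0,0,12,0,0,0,0,5,0,0]}}

```text
time: 5.25
tool_pos: [454.6, 78.5, 188.2]
tcp_rot: [3.14, 0.0, 1.606]
contact_force: [0.3, -0.0, -0.9]
grip_width: 15.4
finger_force: 29.2
```

Emit:
{"op": "step_arm", "data": {"deltas": [-5,-20,0,0,0,-10,-40,0,0,0,-11,-46,0,0,0,-12,-48,0,0,0,-12,-48,0,0,0,-12,-48,0,0,0,-12,-48,0,0,0,-11,-46,0,0,0,-9,-40,0,0,0,-5,-21,0,0,0]}}

```text
time: 6.5
tool_pos: [354.6, -328.1, 186.9]
tcp_rot: [-3.141, -0.001, 1.604]
contact_force: [0.2, -1.0, -2.5]
grip_width: 15.6
finger_force: 29.2
```

Emit:
{"op": "step_arm", "data": {"deltas": [0,0,-10,0,0,0,0,-20,0,0,0,0,-24,0,0,0,0,-20,0,0,0,0,-14,0,0,0,0,-8,0,0,0,0,-4,0,0,0,0,-2,0,0,0,0,-1,0,0,0,0,0,0,0]}}

```text
time: 7.75
tool_pos: [355.5, -326.7, 84.7]
tcp_rot: [3.141, 0.0, 1.606]
contact_force: [-0.3, 0.1, -2.2]
grip_width: 15.5
finger_force: 29.2
```

```bash
python3 - <<'E'
from h import *
o=get_obs();print(o)
im=save("side","p1.png"); cv2.imwrite("pics/p1c.png",cv2.resize(im[150:380,150:500][:,:,::-1],(0,0),fx=2,fy=2))
E
```

```text
{'time': 7.75, 'joint_positions': array([-9.02231980e-01,  3.96935485e-01,  1.79830682e+00,  1.01993281e-04,
        9.45741339e-01, -9.37179229e-01]), 'dq': array([-1.83708543e-03,  8.69242898e-05, -1.43419458e-03,  8.74934994e-04,
        1.24096663e-03,  3.72454539e-04]), 'tau': array([ 1.08176179e-02, -4.19725442e+01, -2.01151711e+01,  1.48339622e-02,
        6.79213624e-02,  5.27245011e-04]), 'tool_pos': array([ 355.45097872, -326.68376668,   84.70484697]), 'tcp_rot': array([3.14116540e+00, 4.41805315e-04, 1.60568383e+00]), 'contact_force': array([-0.34111243,  0.10203705, -2.20535362]), 'moment': array([-0.02120025, -0.10976247,  0.02537639]), 'finger_force': 29.203862137219403, 'grip_width': 15.494022611759766}
```

View pics/p1c.png

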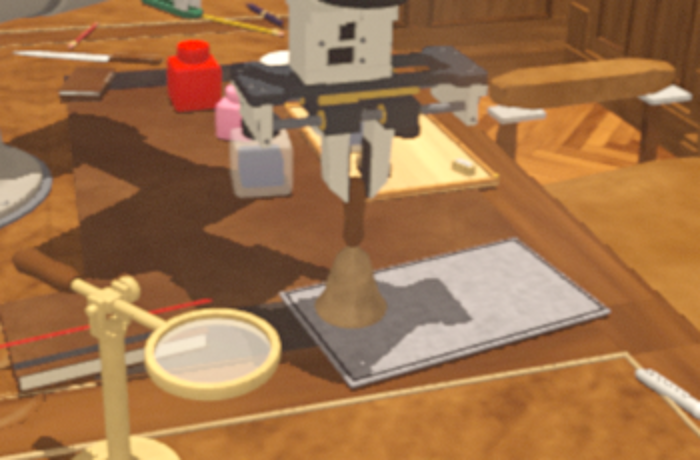

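The bell stands upright above the left part of the mat, well inside the border. I'll release it and go to the bottle.

Emit:
{"op": "step_arm", "data": {"deltas": [0,0,-1,0,0,0,0,0,0,0,0,0,0,0,60,0,0,0,0,60,0,0,0,0,60,0,0,10,0,60,0,0,20,0,60,0,0,26,0,60,0,0,26,0,60,0,0,24,0,64]}}

```text
time: 9.05
tool_pos: [355.4, -326.6, 191.1]
tcp_rot: [3.141, 0.001, 1.606]
contact_force: [0.3, 0.1, -0.6]
grip_width: 63.1
finger_force: 0.0
```

Emit:
{"op": "step_arm", "data": {"deltas": [5,16,6,0,64,11,36,0,0,64,12,40,0,0,64,12,40,0,0,64,12,40,0,0,64,12,40,0,0,64,12,40,0,0,64,12,34,0,0,64,9,25,0,0,64,6.5,14,0,0,64]}}

```text
time: 10.3
tool_pos: [458.4, 0.5, 194.9]
tcp_rot: [-3.14, -0.0, 1.608]
contact_force: [-0.7, -0.1, -0.2]
grip_width: 64.0
finger_force: 0.0
```

```bash
python3 - <<'E'
from h import *
import pickle
o=get_obs();print(o["time"],o["tool_pos"],o["tcp_rot"],o["grip_width"])
pickle.dump(cam("wrist"),open("w3.pkl","wb")); save("wrist","w3.png")
E
```

```text
10.3 [4.58372266e+02 4.52514171e-01 1.94933706e+02] [-3.14047831e+00 -4.32389163e-04  1.60767808e+00] 63.98504991398124
```

View pics/w3.png

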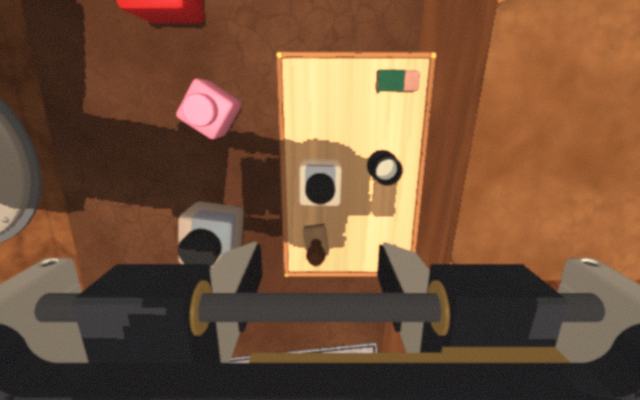

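The bottle's body spans x 300–340 with its cap at (320,187). The stamp handle is at (316,251), the big bottle's cap at (200,247) and the loupe top at (385,167).

```bash
python3 - <<'E'
from h import *
import pickle
c=pickle.load(open("w3.pkl","rb"))
print("cap",ray(c,320,187,66),"body",ray(c,320,184,50),"loupe",ray(c,385,168,44),"stamp",ray(c,316,251,66),"base",ray(c,316,238,24),"big",ray(c,201,247,90))
print([ray(c,u,v,68).round() for u,v in [(178,264),(236,265),(184,204),(243,209)]],[ray(c,u,v,10).round() for u,v in [(277,53),(435,53),(286,275)]])
E
```

```text
cap [4.59457275e+02 2.21811663e-01 6.60000000e+01] body [459.49621796  -0.74049287  50.        ] loupe [528.19261445  17.9725056   44.        ] stamp [457.89285632 -71.70354636  66.        ] base [457.51451748 -75.10692704  24.        ] big [342.78953121 -59.87716542  90.        ]
[array([307., -92.,  68.]), array([371., -91.,  68.]), array([320., -23.,  68.]), array([381., -26.,  68.])] [array([409., 130.,  10.]), array([576., 136.,  10.]), array([ 420., -136.,   10.])]
```

Emit:
{"op": "step_arm", "data": {"deltas": [0,0.5,-20,0,64,0,0,-28,0,64,0,0,-30,0,64,0,0,-28,0,64,0,0,-24,0,64,0,0,-18,0,64,0,0,-12,0,64,0,0,-8,0,64,0,0,-3,0,64,0,0,0,0,30]}}

```text
time: 11.6
tool_pos: [459.0, -1.1, 24.6]
tcp_rot: [3.141, 0.0, 1.606]
contact_force: [0.1, 0.5, -0.8]
grip_width: 57.8
finger_force: 0.0
```

Emit:
{"op": "step_arm", "data": {"deltas": [0,0,0,0,30,0,0,0,0,30,0,0,0,0,30,0,0,4,0,30,0,0,10,0,30,0,0,18,0,30,0,0,22,0,30,0,0,22,0,30,0,0,16,0,30,0,0,8,0,30]}}

```text
time: 12.85
tool_pos: [459.3, -1.1, 125.7]
tcp_rot: [3.14, 0.0, 1.606]
contact_force: [-0.3, 1.1, -2.5]
grip_width: 31.1
finger_force: 30.0
```

```bash
python3 - <<'E'
from h import *
a=save("side","p2.png"); b=save("scene","p2s.png")
x=cv2.resize(a[130:270,270:420],(600,560),interpolation=2)
cv2.imwrite("pics/p2c.png",x[:,:,::-1])
print(get_obs()["grip_width"],get_obs()["finger_force"])
E
```

```text
30.795328294810204 29.999628961086273
```

View pics/p2c.png

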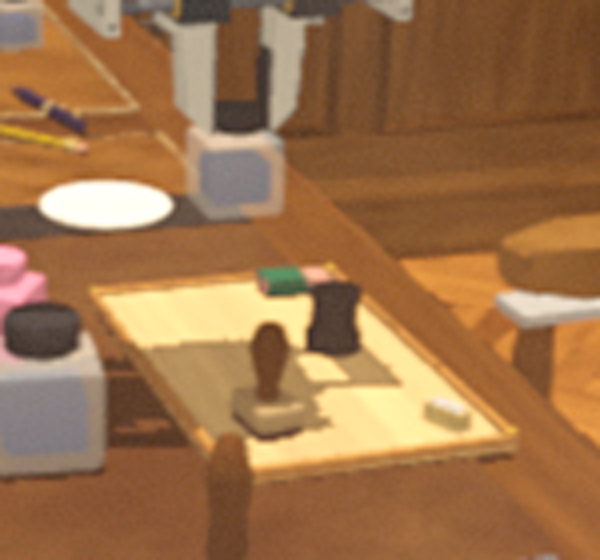

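The bottle is upright but held by its cap (my side crop shows its body hanging below the fingertips, foot at crop (236,215)). I'll work out the foot height.

```bash
python3 - <<'E'
from h import *
c=cam("side")
def yplane(u,v,y):
    a=ray(c,u,v,0);b=ray(c,u,v,100); s=(y-a[1])/(b[1]-a[1]); return a+s*(b-a)
f=lambda u,v,y:yplane(270+u/4,130+v/4,y).round(1)
print("foot",f(235,213,-24),"bodytop",f(238,140,-24),"left/right",f(192,205,-24),f(281,213,-24),"captop",f(240,100,-17))
print("tips",f(205,128,-10),f(280,132,-10), "stamp", ray(c,270+272/4,130+415/4,6), ray(c,270+268/4,130+330/4,68))
print("loupe", ray(c,270+333/4,130+345/4,6))
print(get_obs()["tool_pos"])
E
```

```text
foot [454.6 -24.  109.4] bodytop [454.9 -24.  151.9] left/right [429.5 -24.  116. ] [481.8 -24.  107.4] captop [457.6 -17.  172.6]
tips [440.1 -10.  155.6] [484.1 -10.  150.5] stamp [464.64783245 -71.84546641   6.        ] [451.95464052 -95.30301063  68.        ]
loupe [532.43374778  14.19325026   6.        ]
[459.29620958  -1.05850484 125.29582181]
```

```bash
python3 - <<'E'
from h import *
c=cam("side"); s=cam("scene")
g=lambda p:(proj(c,p)-[270,130])*4
for p in [(459,-1,125),(459,-1,145),(436,-24,80),(482,-24,80),(459,-1,160)]: print(p,g(p).round(),(proj(s,p)).round())
im=cv2.imread("pics/p2s.png"); cv2.imwrite("pics/p2sc.png",cv2.resize(im[120:240,240:400],(640,480),interpolation=2))
E
```

```text
(459, -1, 125) [231. 173.] [305. 175.]
(459, -1, 145) [232. 139.] [305. 168.]
(436, -24, 80) [202. 265.] [317. 189.]
(482, -24, 80) [279. 259.] [305. 185.]
(459, -1, 160) [233. 114.] [305. 163.]
```

View pics/p2sc.png

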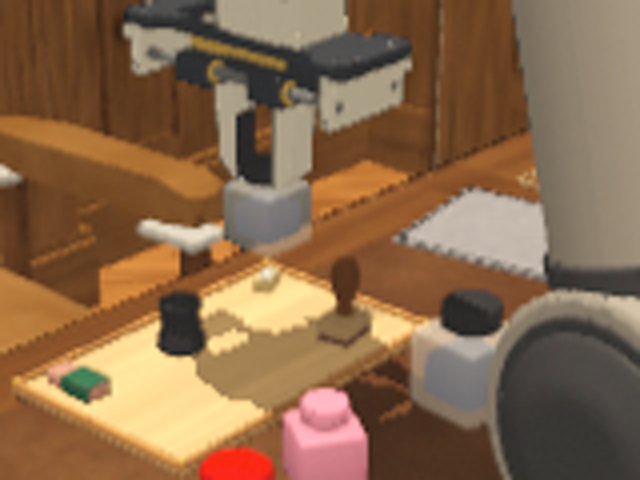

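The foot is 16–18 mm below the TCP, so the bottle really is held by the body as planned; the fingers only render inside the glass. Next I carry it to the mat.

Emit:
{"op": "step_arm", "data": {"deltas": [3,-16,0,0,30,5,-28,0,0,30,6,-34,0,0,30,6,-36,0,0,30,7,-36,0,0,30,7,-36,0,0,30,6,-36,0,0,30,6,-34,0,0,30,5,-28,0,0,30,3,-14,0,0,30]}}

```text
time: 14.2
tool_pos: [512.1, -301.1, 123.2]
tcp_rot: [-3.14, -0.001, 1.604]
contact_force: [0.6, 1.1, -2.0]
grip_width: 30.6
finger_force: 30.0
```

Emit:
{"op": "step_arm", "data": {"deltas": [0,0,-10,0,30,0,0,-20,0,30,0,0,-24,0,30,0,0,-20,0,30,0,0,-14,0,30,0,0,-8,0,30,0,0,-4,0,30,0,0,-2,0,30,0,0,-1,0,30,0,0,0,0,30]}}

```text
time: 15.45
tool_pos: [513.0, -299.2, 21.7]
tcp_rot: [3.141, 0.0, 1.606]
contact_force: [-0.2, 0.4, -2.2]
grip_width: 30.5
finger_force: 30.0
```

Emit:
{"op": "step_arm", "data": {"deltas": [0,0,-1,0,30,0,0,0,0,30,0,0,0,0,64,0,0,0,0,64,0,0,0,0,64,0,0,0,0,64,0,0,15,0,64,0,0,25,0,64,0,0,30,0,64,0,0,30,0,64]}}

```text
time: 16.7
tool_pos: [513.0, -299.1, 122.5]
tcp_rot: [3.141, 0.001, 1.606]
contact_force: [0.9, 0.2, 0.2]
grip_width: 63.9
finger_force: 0.0
```

Emit:
{"op": "step_arm", "data": {"deltas": [-3,10,20,0,60,-5,20,15,0,60,-6,26,10,0,60,-7,28,6,0,60,-7,28,4,0,60,-7,28,0,0,60,-7,28,0,0,60,-6,26,0,0,60,-4,18,0,0,60,-2,8,0,0,60]}}

```text
time: 17.95
tool_pos: [458.6, -78.1, 175.7]
tcp_rot: [3.141, 0.0, 1.607]
contact_force: [-0.0, -1.1, -0.4]
grip_width: 59.9
finger_force: 0.0
```

```bash
python3 - <<'E'
from h import *
import pickle
o=get_obs();print(o["time"],o["tool_pos"],o["tcp_rot"],o["grip_width"])
c=cam("wrist"); w=save("wrist","w4.png"); a=save("side","p3.png")
cv2.imwrite("pics/w4c.png",np.vstack([cv2.resize(w[100:270,240:420],(640,604),interpolation=2)[:320],cv2.resize(a[190:330,270:490],(640,280))])[:,:,::-1])
d=(cv2.cvtColor(w,cv2.COLOR_RGB2HSV)[...,2]<70)
pickle.dump(c,open("w4.pkl","wb"))
E
```

```text
17.95 [458.57674394 -78.0529209  175.69136563] [3.14134461e+00 1.28810325e-04 1.60688547e+00] 59.94108679809576
```

View pics/w4c.png

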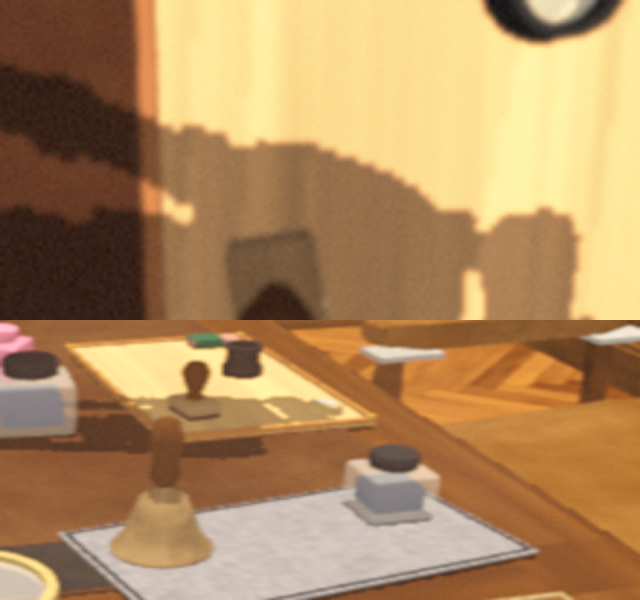

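The bell and the bottle both stand on the mat. The back edge of the stamp's base is at crop (270,237), i.e. pixel (316,167).

```bash
python3 - <<'E'
from h import *
import pickle
c=pickle.load(open("w4.pkl","rb"))
f=lambda u,v,z: ray(c,240+u/3.556,100+v/3.556,z).round(1)
print("base back edge",f(228,243,24),f(312,231,24),"pred",(proj(c,(459,-82,66))-[240,100])*3.556,(proj(c,(459,-76,66))-[240,100])*3.556)
w=cv2.imread("pics/w4.png");h=cv2.cvtColor(w,cv2.COLOR_BGR2HSV)
m=(h[...,2]<75).astype(np.uint8);m[:175]=0;m[:,:295]=0;m[:,345:]=0;m[240:]=0
n,l,s,ce=cv2.connectedComponentsWithStats(m)
for i in range(1,n):
  if s[i][4]>60: print(s[i],ce[i],ray(c,*ce[i],66))
E
```

```text
base back edge [442.4 -64.4  24. ] [467.5 -59.8  24. ] pred [280.8573863  340.65380877] [281.67864495 319.2878051 ]
[307 180  22  23 359] [317.43732591 191.92479109] [457.37786917 -78.18559452  66.        ]
[295 227  48  13 592] [317.2972973 232.875    ] [ 458.74143037 -120.70006469   66.        ]
```

Emit:
{"op": "step_arm", "data": {"deltas": [-0.4,-1,-16,0,60,0,0,-24,0,60,0,0,-26,0,60,0,0,-24,0,60,0,0,-20,0,60,0,0,-14,0,60,0,0,-10,0,60,0,0,-5,0,60,0,0,0,0,10,0,0,0,0,10]}}

```text
time: 19.3
tool_pos: [458.9, -80.1, 36.9]
tcp_rot: [3.141, 0.0, 1.606]
contact_force: [-0.4, 0.4, 0.3]
grip_width: 44.5
finger_force: 0.0
```

Emit:
{"op": "step_arm", "data": {"deltas": [0,0,0,0,10,0,0,0,0,10,0,0,0,0,10,0,0,4,0,10,0,0,10,0,10,0,0,18,0,10,0,0,18,0,10,0,0,14,0,10,0,0,10,0,10,0,0,6,0,10]}}

```text
time: 20.55
tool_pos: [458.5, -80.0, 117.0]
tcp_rot: [3.141, 0.0, 1.606]
contact_force: [0.2, -0.4, -0.5]
grip_width: 13.7
finger_force: 28.1
```

Emit:
{"op": "step_arm", "data": {"deltas": [0.5,-14,0,0,10,2,-26,0,0,10,2,-33,0,0,10,2,-35,0,0,10,2,-35,0,0,10,2,-35,0,0,10,2,-35,0,0,10,2,-33,0,0,10,1.5,-26,0,0,10,0.5,-13,0,0,10]}}

```text
time: 21.8
tool_pos: [474.1, -366.8, 115.4]
tcp_rot: [-3.141, -0.001, 1.604]
contact_force: [0.5, -0.4, -0.1]
grip_width: 13.5
finger_force: 28.1
```

Emit:
{"op": "step_arm", "data": {"deltas": [0,0,-10,0,10,0,0,-20,0,10,0,0,-20,0,10,0,0,-16,0,10,0,0,-9,0,10,0,0,-5,0,10,0,0,-2,0,10,0,0,-1,0,10,0,0,-1,0,10,0,0,0,0,10]}}

```text
time: 23.05
tool_pos: [475.2, -365.3, 33.4]
tcp_rot: [3.141, 0.001, 1.606]
contact_force: [-1.5, 0.3, 4.6]
grip_width: 13.9
finger_force: 28.9
```

Emit:
{"op": "step_arm", "data": {"deltas": [0,0,0,0,10,0,0,0,0,60,0,0,0,0,60,0,0,0,0,60,0,0,0,0,60,0,0,10,0,60,0,0,20,0,60,0,0,25,0,60,0,0,25,0,60,0,0,20,0,60]}}

```text
time: 24.3
tool_pos: [475.3, -365.3, 134.4]
tcp_rot: [3.14, 0.001, 1.606]
contact_force: [-0.5, 0.1, -1.0]
grip_width: 59.8
finger_force: 0.0
```

Emit:
{"op": "step_arm", "data": {"deltas": [3,20,6,0,60,5,36,8,0,60,6,43,8,0,60,7,46,6,0,60,7,46,0,0,60,7,46,0,0,60,7,46,0,0,60,6,43,0,0,60,5,35,0,0,60,2,19,0,0,60]}}

```text
time: 25.55
tool_pos: [529.1, 17.6, 160.1]
tcp_rot: [-3.141, -0.0, 1.608]
contact_force: [0.4, 0.5, -0.5]
grip_width: 60.0
finger_force: 0.0
```

```bash
python3 - <<'E'
from h import *
import pickle
c=cam("wrist");o=get_obs();print(o["time"],o["tool_pos"]);w=save("wrist","w5.png"); a=save("side","p4.png")
p=proj(c,(530,15,44));print(p)
h=cv2.cvtColor(w,cv2.COLOR_RGB2HSV)
m=(h[...,2]<70).astype(np.uint8);u,v=map(int,p);q=np.zeros_like(m);q[v-45:v+45,u-45:u+45]=m[v-45:v+45,u-45:u+45]
n,l,s,ce=cv2.connectedComponentsWithStats(q)
for i in range(1,n):
  if s[i][4]>60: print(s[i],ce[i])
cv2.imwrite("pics/w5c.png",cv2.resize(np.vstack([w[max(0,v-80):v+60,u-110:u+110],a[190:330,270:490]]),(0,0),fx=2.1,fy=2.1,interpolation=2)[:,:,::-1]); print(v-80,u-110)
E
```

```text
25.55 [529.12022796  17.58466265 160.08219456]
[319.64907178 192.67131434]
[306 169  31  39 542] [320.97785978 185.77675277]
112 209
```

View pics/w5c.png

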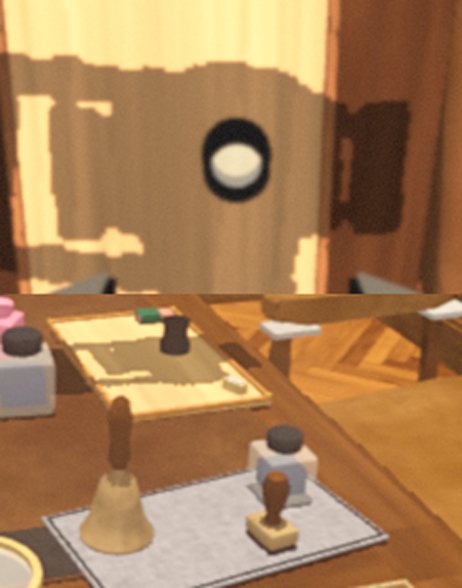

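The bell, stamp and bottle all stand on the mat. The loupe's top ring is centred at pixel (321.5,190), which gives about (531,15.5).

Emit:
{"op": "step_arm", "data": {"deltas": [0.5,0.5,-18,0,52,0,0,-25,0,52,0,0,-27,0,52,0,0,-25,0,52,0,0,-20,0,52,0,0,-14,0,52,0,0,-10,0,52,0,0,-6,0,52,0,0,-3,0,52,0,0,0,0,20]}}

```text
time: 26.9
tool_pos: [530.6, 15.5, 12.6]
tcp_rot: [3.141, 0.0, 1.606]
contact_force: [-0.5, 0.1, -0.8]
grip_width: 45.8
finger_force: 0.0
```

Emit:
{"op": "step_arm", "data": {"deltas": [0,0,0,0,20,0,0,0,0,20,0,0,0,0,20,0,0,4,0,20,0,0,10,0,20,0,0,14,0,20,0,0,16,0,20,0,0,16,0,20,0,0,10,0,20,0,0,6,0,20]}}

```text
time: 28.15
tool_pos: [530.7, 15.5, 89.4]
tcp_rot: [3.141, 0.0, 1.606]
contact_force: [-0.3, 1.2, -0.9]
grip_width: 30.3
finger_force: 29.9
```

```bash
python3 - <<'E'
from h import *
for n,f in(("scene","scene0.png"),("side","p4.png"),("side","p2.png")):
    c=cam(n);im=cv2.imread("pics/"+f);h=cv2.cvtColor(im,cv2.COLOR_BGR2HSV);u,v=map(int,proj(c,(462,307,5)))
    m=((h[...,1]<50)&(h[...,2]>170)).astype(np.uint8);q=np.zeros_like(m);q[v-25:v+25,u-40:u+40]=m[v-25:v+25,u-40:u+40]
    k,l,s,ce=cv2.connectedComponentsWithStats(q)
    for i in range(1,k):
        if s[i][4]>80: print(f,s[i],ray(c,*ce[i],5).round(1))
E
```

```text
scene0.png [195 247  40  24 723] [460.4 307.1   5. ]
p4.png [280 176  33  11 278] [461.6 302.3   5. ]
p2.png [280 176  33  11 275] [461.7 302.7   5. ]
```

Emit:
{"op": "step_arm", "data": {"deltas": [-3,14,5,0,20,-6,26,5,0,20,-8,33,5,0,20,-8,36,5,0,20,-9,36,0,0,20,-9,36,0,0,20,-8,36,0,0,20,-8,33,0,0,20,-6,26,0,0,20,-3,14,0,0,20]}}

```text
time: 29.4
tool_pos: [461.2, 307.1, 108.1]
tcp_rot: [-3.141, 0.0, 1.608]
contact_force: [-0.2, 0.5, -0.9]
grip_width: 29.8
finger_force: 29.9
```

```bash
python3 - <<'E'
from h import *
c=cam("wrist");o=get_obs();print(o["time"],o["tool_pos"],o["grip_width"]);w=save("wrist","w6.png")
u,v=map(int,proj(c,(462,305,5)));print(u,v)
h=cv2.cvtColor(w,cv2.COLOR_RGB2HSV)
m=((h[...,1]<60)&(h[...,2]>80)).astype(np.uint8);m[v+100:]=0;m[260:]=0
k,l,s,ce=cv2.connectedComponentsWithStats(m)
for i in range(1,k):
    if s[i][4]>150: print(s[i],ce[i],ray(c,*ce[i],5).round(1))
E
```

```text
29.4 [461.21383729 307.11396499 108.1014966 ] 29.77343929058481
319 195
[  0  56  31  33 633] [13.75987362 72.40916272] [201.6 403.1   5. ]
[ 270  143  105   91 6609] [321.3808443  186.00938115] [463.3 314.7   5. ]
[   3  161  216   71 7114] [119.81402868 190.11667135] [274.8 303.5   5. ]
[ 567  173   63   38 1030] [586.14660194 196.09902913] [712.4 314.5   5. ]
[255 243  34  17 356] [274.21067416 253.09269663] [419.  243.7   5. ]
[298 242  44  18 643] [319.20217729 251.7496112 ] [463.9 247.    5. ]
[350 243  34  17 358] [364.32681564 253.00837989] [508.9 247.3   5. ]
```

```bash
python3 - <<'E'
from h import *
c=cam("wrist")
w=cv2.imread("pics/w6.png");h=cv2.cvtColor(w,cv2.COLOR_BGR2HSV)
m=((h[...,1]<60)&(h[...,2]>80)).astype(np.uint8)
k,l,s,ce=cv2.connectedComponentsWithStats(m)
L=l==l[165,322]
P=[]
for u in range(282,364,3):
    r=np.where(L[:,u])[0]; P.append(ray(c,u+.5,r.min(),5)[:2])
P=np.array(P)
from scipy.optimize import least_squares
r=least_squares(lambda q:np.hypot(*(P-q).T)-47,[462,306]);print(r.x,np.abs(r.fun).max())
print(ray(c,270,190,5),ray(c,375,190,5),get_obs()["tool_pos"])
E
```

```text
[464.4834534  307.73677963] 0.6962717404929606
[415.41034629 309.95426411   5.        ] [513.6027563  313.73212983   5.        ] [461.18468898 307.99521533 108.15642704]
```

Emit:
{"op": "step_arm", "data": {"deltas": [0.5,0.5,-14,0,20,0,0,-20,0,20,0,0,-22,0,20,0,0,-18,0,20,0,0,-10,0,20,0,0,-6,0,20,0,0,-4,0,20,0,0,-2,0,20,0,0,-1,0,20,0,0,0,0,20]}}

```text
time: 30.7
tool_pos: [463.2, 306.1, 11.8]
tcp_rot: [3.141, -0.0, 1.606]
contact_force: [-1.0, 0.0, 0.2]
grip_width: 30.2
finger_force: 29.9
```

Emit:
{"op": "step_arm", "data": {"deltas": [0,0,0,0,20,0,0,0,0,52,0,0,0,0,52,0,0,0,0,52,0,0,0,0,52,0,0,10,0,52,0,0,20,0,52,0,0,25,0,52,0,0,25,0,52,0,0,20,0,52]}}

```text
time: 31.95
tool_pos: [463.3, 306.2, 113.3]
tcp_rot: [3.14, -0.001, 1.606]
contact_force: [-0.6, -0.7, 0.8]
grip_width: 52.2
finger_force: 0.0
```

```bash
python3 - <<'E'
from h import *
import time
c=cam("wrist");o=get_obs();print(o["time"],o["tool_pos"],o["grip_width"]);w=save("wrist","w7.png");s=save("scene","s7.png")
from scipy.optimize import least_squares
h=cv2.cvtColor(w,cv2.COLOR_RGB2HSV);m=((h[...,1]<60)&(h[...,2]>80)).astype(np.uint8);k,l,st,ce=cv2.connectedComponentsWithStats(m)
L=l==l[170,290]; print(L.sum(), [np.where(L.any(a))[0][[0,-1]] for a in(0,1)])
P=np.array([ray(c,u+.5,np.where(L[:,u])[0].min(),5)[:2] for u in range(285,357,3) if L[:,u].any()])
r=least_squares(lambda q:np.hypot(*(P-q).T)-47,[462,306]);print(r.x,np.abs(r.fun).max())
d=(h[...,2]<70).astype(np.uint8);d[:120]=0;d[245:]=0;d[:,:270]=0;d[:,370:]=0
k,l,st,ce=cv2.connectedComponentsWithStats(d)
for i in range(1,k):
    if st[i][4]>60: print(st[i],ce[i],ray(c,st[i][0]+st[i][2]/2,st[i][1]+17,43))
cv2.imwrite("pics/x7.png",np.hstack([cv2.resize(w[110:260,240:400],(400,375)),cv2.resize(s[200:350,160:320],(400,375))])[:,:,::-1])
E
```

```text
31.95 [463.28424522 306.15362172 113.30674845] 52.1880639052445
6207 [array([268, 369]), array([141, 236])]
[464.396788   307.08752208] 0.7339774816092444
[302 178  35  43 594] [319.06060606 195.6026936 ] [463.83412048 314.6653315   43.        ]
[336 197  34  41 456] [359.74122807 225.91885965] [492.88495746 298.88233786  43.        ]
[270 205  30  31 334] [278.51197605 226.00299401] [435.18243483 289.53251966  43.        ]
```

```bash
python3 - <<'E'
from h import *
c=cam("wrist")
print("top",ray(c,319.5,221,43)[1]+18,"foot",ray(c,319.5,178,5)[1]-18, "x",ray(c,319.5,204,43)[0])
print([proj(c,p).round(1) for p in [(464,306,43),(464,288,43),(464,324,5)]])
E
```

```text
top 309.82996066689634 foot 302.70554500811943 x 465.51661928309636
[array([317.7, 205.2]), array([316.9, 225.1]), array([318.3, 174.5])]
```

View pics/x7.png

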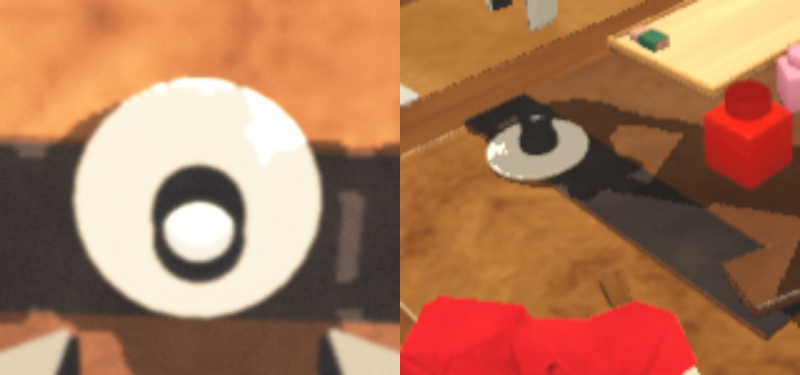

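The loupe stands in the middle of the coaster: in the left half the lens is at (198,230) inside the disc centred at (198,197), the offset being perspective, and the right half agrees. Next I fetch the stamp back.

Emit:
{"op": "step_arm", "data": {"deltas": [0,-15,12,0,60,1,-35,12,0,60,1,-52,10,0,60,1,-58,5,0,60,1,-58,0,0,60,1,-58,0,0,60,1,-58,0,0,60,1,-58,0,0,60,1,-58,0,0,60,1,-58,0,0,60]}}

```text
time: 33.3
tool_pos: [470.7, -204.3, 150.3]
tcp_rot: [-3.141, -0.0, 1.605]
contact_force: [0.9, 0.2, 0.6]
grip_width: 60.1
finger_force: 0.0
```

Emit:
{"op": "step_arm", "data": {"deltas": [1,-56,0,0,60,1,-48,0,0,60,1,-34,0,0,60,0,-18,0,0,60,0,-7,0,0,60,0,0,-14,0,60,0,0,-20,0,60,0,0,-20,0,60,0,0,-20,0,60,0,0,-16,0,60]}}

```text
time: 34.55
tool_pos: [474.8, -363.2, 59.0]
tcp_rot: [-3.14, -0.001, 1.607]
contact_force: [0.1, -0.3, 0.4]
grip_width: 60.0
finger_force: 0.0
```

Emit:
{"op": "step_arm", "data": {"deltas": [0,0,-12,0,60,0,0,-9,0,60,0,0,-5,0,60,0,0,-1,0,60,0,0,0,0,10,0,0,0,0,10,0,0,0,0,10,0,0,0,0,10,0,0,0,0,10,0,0,0,0,10]}}

```text
time: 35.8
tool_pos: [474.9, -365.0, 33.4]
tcp_rot: [-3.142, -0.0, 1.606]
contact_force: [0.7, 0.5, -0.3]
grip_width: 13.4
finger_force: 28.1
```

Emit:
{"op": "step_arm", "data": {"deltas": [0,0,5,0,10,0,0,12,0,10,0,0,20,0,10,0,0,24,0,10,0,8,22,0,10,-1,20,0,0,10,-2,30,0,0,10,-2,38,0,0,10,-2,40,0,0,10,-2,40,0,0,10]}}

```text
time: 37.05
tool_pos: [466.1, -188.0, 117.5]
tcp_rot: [3.14, 0.001, 1.606]
contact_force: [0.3, -0.2, -1.1]
grip_width: 13.6
finger_force: 28.1
```

Emit:
{"op": "step_arm", "data": {"deltas": [-2,38,0,0,10,-2,32,0,0,10,-2,22,0,0,10,-1.5,12,0,0,10,0,5,0,0,10,0,0,-12,0,10,0,0,-20,0,10,0,0,-20,0,10,0,0,-14,0,10,0,0,-7,0,10]}}

```text
time: 38.3
tool_pos: [458.1, -80.3, 42.4]
tcp_rot: [-3.14, -0.0, 1.605]
contact_force: [0.9, 0.8, -0.9]
grip_width: 13.6
finger_force: 28.1
```

Emit:
{"op": "step_arm", "data": {"deltas": [0,0,-4,0,10,0,0,-2,0,10,0,0,-1,0,10,0,0,0,0,10,0,0,0,0,60,0,0,0,0,60,0,0,0,0,60,0,0,0,0,60,0,0,12,0,60,0,0,22,0,60]}}

```text
time: 39.55
tool_pos: [458.1, -79.9, 70.9]
tcp_rot: [-3.14, -0.001, 1.606]
contact_force: [-0.0, 1.1, 0.2]
grip_width: 59.7
finger_force: 0.0
```

Emit:
{"op": "step_arm", "data": {"deltas": [0,0,26,0,64,0.4,-10,26,0,64,5,-20,0,0,64,7,-29,0,0,64,8,-32,0,0,64,8,-33,0,0,64,8,-33,0,0,64,8,-30,0,0,64,6,-21,0,0,64,4,-11,0,0,64]}}

```text
time: 40.8
tool_pos: [512.5, -300.5, 121.5]
tcp_rot: [-3.141, -0.001, 1.604]
contact_force: [-0.8, 0.3, 0.7]
grip_width: 63.9
finger_force: 0.0
```

Emit:
{"op": "step_arm", "data": {"deltas": [0,0,-10,0,64,0,0,-20,0,64,0,0,-24,0,64,0,0,-22,0,64,0,0,-14,0,64,0,0,-8,0,64,0,0,-3,0,64,0,0,0,0,64,0,0,0,0,30,0,0,0,0,30]}}

```text
time: 42.05
tool_pos: [513.1, -299.2, 21.9]
tcp_rot: [3.141, 0.001, 1.606]
contact_force: [0.8, -0.7, -0.0]
grip_width: 48.6
finger_force: 0.0
```

Emit:
{"op": "step_arm", "data": {"deltas": [0,0,0,0,30,0,0,0,0,30,0,0,0,0,30,0,0,4,0,30,0,0,10,0,30,0,0,18,0,30,0,0,22,0,30,0,0,22,0,30,0,0,17,0,30,0,0,10,0,30]}}

```text
time: 43.3
tool_pos: [513.2, -299.2, 125.9]
tcp_rot: [3.14, 0.001, 1.606]
contact_force: [0.2, 0.2, -1.8]
grip_width: 30.8
finger_force: 30.0
```

Emit:
{"op": "step_arm", "data": {"deltas": [-3,16,0,0,30,-5,28,0,0,30,-6,34,0,0,30,-6,36,0,0,30,-7,36,0,0,30,-7,36,0,0,30,-6,36,0,0,30,-6,34,0,0,30,-5,28,0,0,30,-3,14,0,0,30]}}

```text
time: 44.55
tool_pos: [457.4, 0.9, 123.9]
tcp_rot: [-3.14, -0.0, 1.608]
contact_force: [0.8, -0.4, -2.2]
grip_width: 30.5
finger_force: 30.0
```

Emit:
{"op": "step_arm", "data": {"deltas": [0,0,-10,0,30,0,0,-20,0,30,0,0,-24,0,30,0,0,-20,0,30,0,0,-13,0,30,0,0,-7,0,30,0,0,-4,0,30,0,0,-2,0,30,0,0,0,0,30,0,0,0,0,30]}}

```text
time: 45.8
tool_pos: [459.1, -1.0, 24.8]
tcp_rot: [3.141, 0.0, 1.606]
contact_force: [-0.0, 0.7, -0.1]
grip_width: 30.7
finger_force: 30.0
```

Emit:
{"op": "step_arm", "data": {"deltas": [0,0,-0.5,0,30,0,0,0,0,64,0,0,0,0,64,0,0,0,0,64,0,0,0,0,64,0,0,18,0,64,0,0,34,0,64,0,0,40,0,64,0,0,40,0,64,0,0,39,0,60]}}

```text
time: 47.05
tool_pos: [458.7, -1.0, 196.3]
tcp_rot: [3.141, 0.0, 1.606]
contact_force: [0.9, -0.6, -0.1]
grip_width: 60.6
finger_force: 0.0
```

Emit:
{"op": "step_arm", "data": {"deltas": [-5,-16,0,0,60,-11,-36,0,0,60,-12,-40,0,0,60,-12,-40,0,0,60,-12,-40,0,0,60,-12,-40,0,0,60,-12,-40,0,0,60,-12,-34,0,0,60,-9,-25,0,0,60,-6.5,-14.5,0,0,60]}}

```text
time: 48.3
tool_pos: [354.1, -327.4, 193.7]
tcp_rot: [-3.14, -0.002, 1.604]
contact_force: [1.2, 0.9, -0.4]
grip_width: 59.6
finger_force: 0.0
```

Emit:
{"op": "step_arm", "data": {"deltas": [0,0,0,0,60,0,0,-12,0,60,0,0,-22,0,60,0,0,-24,0,60,0,0,-22,0,60,0,0,-17,0,60,0,0,-9,0,60,0,0,-4,0,60,0,0,-0.5,0,0,0,0,0,0,0]}}

```text
time: 49.55
tool_pos: [355.6, -326.7, 84.9]
tcp_rot: [3.141, 0.001, 1.606]
contact_force: [0.2, 0.5, 0.1]
grip_width: 44.5
finger_force: 0.0
```

Emit:
{"op": "step_arm", "data": {"deltas": [0,0,0,0,0,0,0,0,0,0,0,0,0,0,0,0,0,5,0,0,0,0,12,0,0,0,0,20,0,0,0,0,22,0,0,0,0,20,0,0,0,0,16,0,0,0,0,8,0,0]}}

```text
time: 50.8
tool_pos: [355.6, -326.8, 188.9]
tcp_rot: [3.14, 0.002, 1.606]
contact_force: [-0.1, 0.3, -1.2]
grip_width: 15.5
finger_force: 29.2
```

Emit:
{"op": "step_arm", "data": {"deltas": [5,20,0,0,0,10,40,0,0,0,11,46,0,0,0,12,48,0,0,0,12,48,0,0,0,12,48,0,0,0,12,48,0,0,0,11,46,0,0,0,9,40,0,0,0,5,21,0,0,0]}}

```text
time: 52.05
tool_pos: [453.2, 81.4, 186.8]
tcp_rot: [-3.14, -0.001, 1.608]
contact_force: [0.7, 0.1, -2.0]
grip_width: 15.4
finger_force: 29.2
```

Emit:
{"op": "step_arm", "data": {"deltas": [0,0,-10,0,0,0,0,-20,0,0,0,0,-24,0,0,0,0,-20,0,0,0,0,-13,0,0,0,0,-7,0,0,0,0,-4,0,0,0,0,-2,0,0,0,0,0,0,0,0,0,0,0,0]}}

```text
time: 53.3
tool_pos: [454.5, 78.5, 87.7]
tcp_rot: [3.141, 0.0, 1.606]
contact_force: [0.2, 0.1, -2.5]
grip_width: 15.3
finger_force: 29.2
```

Emit:
{"op": "step_arm", "data": {"deltas": [0,0,-1,0,0,0,0,0,0,0,0,0,0,0,60,0,0,0,0,60,0,0,0,0,60,0,0,0,0,60,0,0,15,0,60,0,0,25,0,60,0,0,30,0,60,0,0,30,0,80]}}

```text
time: 54.55
tool_pos: [454.2, 78.5, 187.3]
tcp_rot: [-3.141, -0.0, 1.606]
contact_force: [0.0, 1.1, -0.5]
grip_width: 65.9
finger_force: 0.0
```

Emit:
{"op": "step_arm", "data": {"deltas": [0,-8,20,-9.2,91.8,0,-8,20,-9.2,91.8,0,-8,20,-9.2,91.8,0,-8,20,-9.2,91.8,0,-8,13,-9.2,91.8,0,-8,0,-9.2,91.8,0,-8,0,-9.2,91.8,0,-8,0,-9.2,91.8,-2,-8,0,-9.2,91.8,-2,-6,0,-9.2,91.8]}}

```text
time: 55.8
tool_pos: [450.2, 0.2, 279.3]
tcp_rot: [3.142, 0.0, -0.005]
contact_force: [0.0, 0.5, -0.5]
grip_width: 91.8
finger_force: 0.0
```

Emit:
{"op": "step_arm", "data": {"deltas": [0,0,0,0,91.8,0,0,0,0,91.8,0,0,0,0,91.8,0,0,0,0,91.8,0,0,0,0,91.8,0,0,0,0,91.8,0,0,0,0,91.8,0,0,0,0,91.8,0,0,0,0,91.8,0,0,0,0,91.8]}}

```text
time: 57.05
tool_pos: [450.4, 0.5, 279.4]
tcp_rot: [3.142, 0.0, 0.0]
contact_force: [-0.4, -0.3, 0.1]
grip_width: 92.2
finger_force: 0.0
```

```bash
python3 - <<'E'
from h import *
import pickle
c0=pickle.load(open("w1.pkl","rb")); c=cam("wrist"); print(get_obs()["tool_pos"])
w=save("wrist","w9.png")[:,:,::-1]; a=cv2.imread("pics/w1.png")
g=lambda i:cv2.cvtColor(np.ascontiguousarray(i),cv2.COLOR_BGR2GRAY).astype(np.float32)
print("cam shift",proj(c,(459,-3,10))-proj(c0,(459,-3,10)))
def match(n,x0,y0,x1,y1):
    t=g(a)[y0:y1,x0:x1]; s=g(w)[y0-14:y1+14,x0-14:x1+14]
    r=cv2.matchTemplate(s,t,cv2.TM_CCOEFF_NORMED); _,v,_,p=cv2.minMaxLoc(r); print(n,round(v,3),np.array(p)-14)
for n,b in {"tray":(215,58,425,75),"bell":(243,136,290,184),"bottle":(303,140,345,182),"stamp":(362,142,402,176),"eraser":(228,75,254,118),"sharp":(382,72,412,94),"pink":(250,212,298,262)}.items(): match(n,*b)
h=cv2.cvtColor(np.ascontiguousarray(w),cv2.COLOR_BGR2HSV);d=(h[...,2]<60).astype(np.uint8)
for n,(x0,y0,x1,y1),z in [("cap",(305,140,345,185),66),("stamp",(365,145,405,180),66),("loupe",(85,120,140,185),43)]:
    q=np.zeros_like(d);q[y0:y1,x0:x1]=d[y0:y1,x0:x1];k,l,s,ce=cv2.connectedComponentsWithStats(q)
    for i in range(1,k):
        if s[i][4]>25: print(n,s[i],ray(c,*ce[i],z).round(1))
E
```

```text
[450.35813545   0.46763525 279.42920593]
cam shift [-1.28459871 -0.31355054]
tray 0.991 [-1  0]
bell 0.983 [-1 -1]
bottle 0.991 [-1 -1]
stamp 0.969 [ 0 -1]
eraser 0.987 [-1  0]
sharp 0.946 [-1  0]
pink 0.995 [-1  0]
cap [312 150  21  23 393] [461.2  -3.2  66. ]
stamp [376 155  12  12  50] [464.8 -75.2  66. ]
loupe [ 93 142  26  22 376] [469.2 280.6  43. ]
loupe [ 85 147  10  19  61] [460.  308.3  43. ]
```

```bash
python3 - <<'E'
from h import *
c=cam("wrist");print([proj(c,p).round(1) for p in [(464,288,5),(464,306.5,43),(464,324,43),(464,306.5,5)]])
E
```

```text
[array([119.1, 151.5]), array([ 88. , 155.9]), array([ 74.8, 155.9]), array([106.3, 151.5])]
```

The loupe's near foot edge matches its predicted position at the coaster centre (column 119). The row things, eraser and sharpener match the first picture within 1–2 px.

```bash
python3 -c "
from plant import *
print(close_job())"
```

```text
the job is handed in; nothing more can be done
None
```

The job is handed in: the loupe stands upright in the middle of the coaster, the bell, bottle and stamp are back upright on their spots to within about 2 mm by the wrist camera, and the eraser and sharpener are where they were.

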